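Break loose and spin off an overtightened jar lid

ROBOT

A 6-joint arm with a two-finger parallel gripper is mounted at the origin on a cart in front of the work surface, level with it; the furniture and walls round the work are solid. World frame = base frame: x ahead of the robot, y to its left, z up, the work surface at z = 0. Lengths are in mm, angles in rad, forces in N, time in s.
With the tool pointing down it reaches from about 375 to 925 mm from the base axis. Payload 5.7 kg.
Tool frame: the origin (TCP) lies at the very end of the fingers, on their centre line; the grasp point (between the pads) lies 19 mm behind it; z points along the fingers, y is the line along which they close (so a half turn about z gives the same grasp; the last joint's range is limited). The gripper opens to 85 mm and grips with 20 to 120 N. Pads are 22 mm wide; open, the fingers measure 114 mm over their backs; the gripper's body (76 mm by 85 mm) begins 54 mm behind the grasp point. The pads swing forward as they close: fully open they stand 13 mm farther back than shut.
Start: joints at [1.012, 0.359, 1.51, -0, 1.272, -0.115], TCP at [257.612, 541.845, 208.467] pointing down, gripper open.
Joint ranges: [-2.97, 2.97], [-1.01, 2.36], [0.21, 2.38], [-0.96, 4.11], [0.2, 2.71], [-2.98, 2.98]. Speed limits (rad/s): [2.39, 2.39, 3.14, 3.14, 3.14, 3.14].

INTERFACE

Orientations are given as a unit quaternion [x, y, z, w].
In Python, from bench import readout, get_image, camera_info, arm, nets gives the robot as it stands.
- The arm moves only by the tool drive_tool, never from a script. Its argument "series" is a list of rows, each an object with "hand": the opening, from 0 (shut) to 1 (fully open); "travel": the shift along the tool's x, y, z in units of 200 mm (1.0 is 200 mm), a list of three; "dr": the turn, a rotation vector about the tool's x, y, z in units of 120 degrees (1.0 is 120 degrees), a list of three. In form: [{"hand": hand, "travel": [x, y, z], "dr": [rx, ry, rz]}, ...]. A call has 1 to 10 rows; each row is the pose to reach, as a shift and turn from the pose commanded when the call began, along the tool's axes at that moment; what a row does not reach only later rows make up. A row lasts 1/10 s, in which the tool goes at most 50 mm and 8.59 degrees, less where a joint would pass 70% of its speed; a pose out of reach is approached as far as the arm can. A call with a number of a shift or a turn outside -1 to 1 is refused whole. A call with a gripper value outside its range is refused whole. The fingers move at their own pace and stop on an object; "grip_force" is the grip in N (left out, the last holds). Time passes only in rows, so rows that repeat a pose let the fingers close. It gives the time, the measured TCP pose, the force, the opening and the grip force at its end, in the units of the state.
- readout.observe(): the state, without advancing time (a new reading comes with each control period).
- get_image(name): name is "scene" or "top"; returns the picture (480x640x3 uint8, red, green, blue); there is no depth.
- camera_info(name): a dict with "fx", "fy", "cx", "cy" (pixels), "pose" (4x4, takes a point from camera to world coordinates). Camera axes: x right, y up, looking along -z (the intrinsics and any distortion apply to the point x, -y, -z); pixel columns grow to the right and rows downward; lengths in mm; the calibration is good to about 2 mm. A picture is of the moment at which its call begins. camera_info takes no time and is no camera call.
- arm.finish_job(): hands the job in; it is judged then, once.
Trained networks look in the newest picture that a camera, given by its name, has taken for a name from the list of things; names that differ only in an ending like _2 or _b are one class to them, and where a whole thing is asked for, a point or a joint stands for the part that bears it (a point fixed in the world has none). Each returns a list of dicts, best first, with "p" (0 to 1); they miss things now and then, are a little off and sometimes report something else, mostly with a low value. They report only what shows in the picture. A call takes as long as a camera call. They do not tell look-alikes from the thing itself.
- nets.cut_out(label, camera): "pixels" (480x640 bool, what is visible of it).
- nets.place_of(label, camera): "at" ([x, y, z] in mm, in world coordinates, good to about 4 mm: a listed point, or the origin of a listed thing).
The state is a dict: "time_s": time; "q": joint angles; "qd": joint speeds; "tau": joint torques, N m; "tcp_pos": TCP position; "tool_rot": TCP orientation; "contact_force": force on the tool from outside, world axes, zero at the start; "ft_torque": the same for the moment, N m; "grip_width": opening from 0.0 (shut) to 1.0 (fully open); "grasp_force": force on a finger pad.
Only numpy, scipy, OpenCV 4.12 (cv2) and the standard library are available. Lean on these libraries where they do the work, as an engineer would, in place of code of your own. Each camera call takes 0.05 s, during which the arm holds its last target. There are 200 camera calls.

TASK

The lid of the square amber jar standing in the grey bench block is stuck. Crack it loose anticlockwise, spin it off and lay it gently, flat, on the white tray. Follow the lid as it climbs its thread, without bearing down hard on the jar or lifting it out of the block, and leave the things around alone.

Things in the scene. Friction and masses are not known exactly. Their poses are not given: they have to be found in the camera images.
- jar: Square amber glass jar standing loose in the block's socket; about 0.9 kg with its content. Body 58 x 58 mm and 84 mm high with rounded shoulders, then a round neck 40 mm in diameter, bare for 14 mm below the lid; the mouth, under the lid, is at 117 mm. Origin: centre of its underside, z up the jar's axis.
- lid: White ribbed round screw lid of the jar, 56 mm in diameter, 26 mm high, open below, about 120 g. Its lower edge lies 98 mm above the jar's underside while closed. Origin: on the axis, at the lower edge; z out of the flat top. Three lugs inside the lower edge run in a three-start thread on the neck.
- block: Grey plastic bench block screwed to the worktop, 92 x 92 mm and 40 mm high, with low flanges on its y sides (92 x 150 x 8 mm). A square socket 60 x 60 mm holds the jar's foot with 1 mm play and keeps it from turning. Origin: centre of its underside. The jar's underside stands 9 mm above it.
- tray: White plastic tray, 150 mm (its x) by 210 mm (its y), 15 mm high, with a 3 mm floor and a low 3 mm rim; it does not slide. Origin: centre of its underside.
- brown_bottle: Bystander: small round brown bottle with a black cap, 44 mm in diameter, 95 mm high, standing loose. Origin: centre of its underside.
- jar_mouth (a point): Centre of the jar's mouth. A rubber seal presses the closed lid against lock bumps of the thread: for its first 15 to 30 degrees anticlockwise (from above) it takes up to about 1 Nm and dips 1 to 2 mm, then turns easily and climbs about 1 cm in all (rate not given). It is free 120 to 145 degrees from its start and lifts off; pulled earlier, it lifts the jar.
- pad: Black rubber pad, 59 x 59 x 3 mm, fixed on the socket's floor; the jar stands on it. Origin: centre of its underside, 6 mm above the block's.
- calc: Bystander: flat black calculator, 120 x 70 x 14 mm, loose on the worktop. Origin: centre of its underside.
Mind the look-alikes: they are no part of the job. Of the things like the block, leave any that is blue; of the rest the larger one is meant.

How it is judged:
By the outcome, as a careful person would: the job done as asked, in the order asked, and still so for the second after the job is handed in, with the robot touching nothing.
It also fails if it takes over 62 s, if anything falls off the work surface, if the arm or the gripper's body presses on something with over 40 N, if the wrist force passes 120 N, or if a joint passes its speed limit or range.

## Working session

There is one attempt and no reset: what is moved stays moved. The work goes in short steps, Python scripts to look and compute and a tool call to move; the robot and the scene stay as the last step left them, time stands still between calls to the robot, and variables do not carry over. Pictures are saved under pics/ and viewed, at most 13 in all, crops included, and the job is handed in when it is done.

Besides the shell and the picture viewer there is one more tool, called after "Emit:" as name(argument=value, ...), one argument or row to a line, values as JSON. drive_tool: Moves the arm, as the interface text tells. Shifts and turns lie within -1 to 1; 1 stands for 200 mm of shift or 120 degrees of turn. Its arguments: {"type":"object","properties":{"series":{"type":"array","items":{"type":"object","properties":{"hand":{"type":"number"},"travel":{"type":"array","items":{"type":"number"}},"dr":{"type":"array","items":{"type":"number"}}}}},"grip_force":{"type":"number"}},"required":["series"]}

```bash
mkdir -p pics; python3 - <<'E'
from bench import readout,get_image,camera_info,nets
import cv2,numpy as np
s=readout.observe(); print(s['time_s'],s['tcp_pos'],s['tool_rot'],s['grip_width'],s['contact_force'])
for c in ['scene','top']:
    im=get_image(c); cv2.imwrite(f'pics/{c}0.png',im[:,:,::-1])
    i=camera_info(c); print(c,{k:(np.round(v,3).tolist() if k=='pose' else v) for k,v in i.items()})
    for l in ['jar','lid','block','tray','jar_mouth','brown_bottle','calc']:
        print(l,[(np.round(d['at'],0).tolist(),round(d['p'],2)) for d in nets.place_of(l,c)])
E
```

```text
0.0 [257.22103049 541.22231814 207.62623818] [ 2.20089383e-01  9.75479230e-01 -9.12385408e-04 -3.19936465e-04] 0.9973018749130937 [-0.74496614 -0.59849139  0.78555169]
scene {'fx': 624.2320973688121, 'fy': 624.2320973688121, 'cx': 324.2928217425403, 'cy': 247.33100797948453, 'pose': [[0.793, 0.408, -0.453, 41.399], [-0.609, 0.549, -0.572, -672.613], [0.015, 0.729, 0.684, 906.794], [0.0, 0.0, 0.0, 1.0]]}
jar [([550.0, 26.0, 6.0], 0.56)]
lid [([543.0, 26.0, 109.0], 0.73)]
block [([768.0, -84.0, 0.0], 0.89), ([549.0, 24.0, 1.0], 0.88), ([549.0, 26.0, 11.0], 0.57)]
tray [([483.0, 326.0, -2.0], 0.66)]
jar_mouth [([545.0, 30.0, 124.0], 0.58)]
brown_bottle [([660.0, -194.0, -0.0], 0.76)]
calc [([469.0, -308.0, -5.0], 0.59)]
top {'fx': 470.3479110972394, 'fy': 470.3479110972394, 'cx': 318.51425657842975, 'cy': 244.08881677191934, 'pose': [[0.005, 0.987, -0.164, 446.154], [-1.0, 0.007, 0.009, 24.167], [0.01, 0.164, 0.986, 1037.06], [0.0, 0.0, 0.0, 1.0]]}
jar [([546.0, 27.0, 8.0], 0.71)]
lid [([550.0, 23.0, 111.0], 0.58)]
block [([551.0, 29.0, -0.0], 0.85), ([407.0, -139.0, 1.0], 0.8), ([770.0, -84.0, -0.0], 0.56)]
tray [([477.0, 323.0, -2.0], 0.84)]
jar_mouth [([546.0, 32.0, 126.0], 0.67), ([544.0, 28.0, 10.0], 0.47)]
brown_bottle [([666.0, -197.0, 0.0], 0.76)]
calc [([465.0, -307.0, 4.0], 0.88)]
```

View pics/scene0.png

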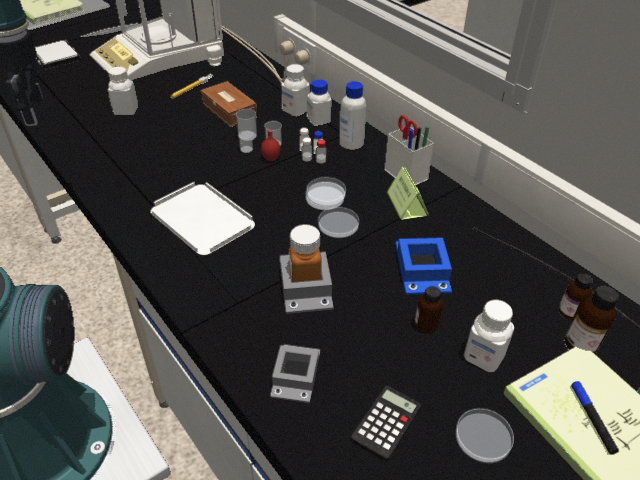

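View pics/top0.png

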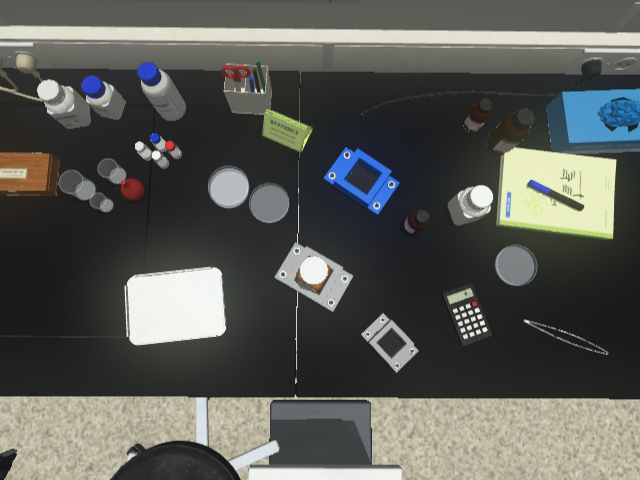

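Look-alikes for the block: blue (top 361,180; scene 424,262), which is excluded. There is also a small grey one (top 390,343; scene 296,372) and a larger grey one holding the amber jar (top 314,277; scene 305,282), which I choose. White-capped bottles (top 480,200; scene 490,335) look similar to the jar but aren't it. The tray is at top (176,305).

```bash
cat > h.py <<'E'
from bench import readout,get_image,camera_info,nets
import cv2,numpy as np
def ray(c,u,v,z):
    i=camera_info(c); P=np.array(i['pose'])
    d=P[:3,:3]@np.array([(u-i['cx'])/i['fx'],-(v-i['cy'])/i['fy'],-1]); o=P[:3,3]
    return o+d*(z-o[2])/d[2]
def proj(c,p):
    i=camera_info(c); P=np.array(i['pose']); q=P[:3,:3].T@(np.array(p)-P[:3,3])
    return i['cx']+i['fx']*q[0]/-q[2], i['cy']+i['fy']*q[1]/q[2]
def circle(p,r,n=36):
    return [np.array(p)+[r*np.cos(a),r*np.sin(a),0] for a in np.linspace(0,2*np.pi,n)]
E
python3 - <<'E'
from h import *
for c,near in [('top',(314,272)),('scene',(305,240))]:
    im=get_image(c)
    for d in nets.cut_out('lid',c)[:2]:
        m=d['pixels'];ys,xs=np.where(m);print(c,d['p'],m.sum(),xs.min(),xs.max(),ys.min(),ys.max())
        if not(abs(xs.mean()-near[0])<25 and abs(ys.mean()-near[1])<25): continue
        # fit cylinder silhouette: hull of two projected circles vs mask
        from scipy.optimize import minimize
        def cost(p):
            h=np.zeros((480,640),np.uint8)
            pts=np.array([proj(c,q) for z in(107,133) for q in circle([p[0],p[1],z],28)])
            cv2.fillConvexPoly(h,cv2.convexHull((pts*16).astype(np.int32)),1,shift=4)
            return float((h.astype(bool)^m).sum())
        r=minimize(cost,[548,27],method='Nelder-Mead',options=dict(initial_simplex=[[540,20],[556,24],[548,36]]))
        print('lid',r.x,r.fun)
        x,y=map(int,near); big=cv2.resize(im[y-60:y+60,x-80:x+80],None,fx=5,fy=5,interpolation=1)
        for z in(107,133):
            pts=np.array([proj(c,q) for q in circle([*r.x,z],28)])-[x-80,y-60]
            cv2.polylines(big,[((pts+.5)*5).astype(np.int32)],True,(0,255,0))
        cv2.imwrite(f'pics/{c}1.png',big[:,:,::-1])
    for d in nets.cut_out('tray',c)[:1]:
        cnt,_=cv2.findContours(d['pixels'].astype(np.uint8),0,2); b=cv2.minAreaRect(max(cnt,key=len)); print('tray',ray(c,*b[0],8),b)
        for k in cv2.boxPoints(b): print(ray(c,*k,12).round())
print([ray('top',u,v,15).round() for u,v in[(128,345),(225,335),(221,267),(126,276)]])
E
cd pics; python3 -c "
import cv2,numpy as np
cv2.imwrite('c1.png',cv2.resize(np.hstack([cv2.imread('top1.png'),cv2.imread('scene1.png')]),(800,300)))"
```

```text
top 0.89 679 299 327 256 285Traceback (most recent call last):
  File "<stdin>", line 14, in <module>
    res = _minimize_neldermead(fun, x0, args, callback, bounds=bounds,
                               **options)
    fsim[j] = func(sim[j])
              ~~~~^^^^^^^^
    fx = function(np.copy(x), *(wrapper_args + args))
  File "<stdin>", line 11, in cost
  File "h.py", line 8, in proj
    i=camera_info(c); P=np.array(i['pose']); q=P[:3,:3].T@(np.array(p)-P[:3,3])
ValueError: time passes only in moves, steps and waits
[ WARN:0@0.005] global loadsave.cpp:275 findDecoder imread_('top1.png'): can't open/read file: check file path/integrity
[ WARN:0@0.005] global loadsave.cpp:275 findDecoder imread_('scene1.png'): can't open/read file: check file path/integrity
Traceback (most recent call last):
cv2.error: OpenCV(4.12.0) :-1: error: (-5:Bad argument) in function 'resize'
> Overload resolution failed:
>  - src data type = object is not supported
>  - Expected Ptr<cv::UMat> for argument 'src'
```

```bash
sed -i 's/^def ray/import functools\ncamera_info=functools.cache(camera_info)\ndef ray/' h.py
cat > fit.py <<'E'
from h import *
from scipy.optimize import minimize
out=[]
for c,near in [('top',(314,272)),('scene',(305,240))]:
    im=get_image(c)
    for d in nets.cut_out('lid',c)[:2]:
        m=d['pixels'];ys,xs=np.where(m);print(c,d['p'],m.sum(),xs.min(),xs.max(),ys.min(),ys.max())
        if not(abs(xs.mean()-near[0])<25 and abs(ys.mean()-near[1])<25): continue
        def cost(p):
            h=np.zeros((480,640),np.uint8)
            pts=np.array([proj(c,q) for z in(107,133) for q in circle([p[0],p[1],z],28)])
            cv2.fillConvexPoly(h,cv2.convexHull((pts*16).astype(np.int32)),1,shift=4)
            return float((h.astype(bool)^m).sum())
        r=minimize(cost,[548,27],method='Nelder-Mead',options=dict(maxfev=80,initial_simplex=[[540,20],[556,24],[548,36]]))
        print('lid',r.x,r.fun)
        x,y=map(int,near); big=cv2.resize(im[y-60:y+60,x-80:x+80],None,fx=2.5,fy=2.5,interpolation=1)
        for z in(107,133):
            pts=np.array([proj(c,q) for q in circle([*r.x,z],28)])-[x-80,y-60]
            cv2.polylines(big,[((pts+.5)*2.5).astype(np.int32)],True,(0,255,0))
        out.append(big[:,:,::-1]); break
    for d in nets.cut_out('tray',c)[:1]:
        cnt,_=cv2.findContours(d['pixels'].astype(np.uint8),0,2); b=cv2.minAreaRect(max(cnt,key=len)); print('tray',ray(c,*b[0],8).round())
        print([ray(c,*k,12).round().tolist() for k in cv2.boxPoints(b)])
cv2.imwrite('pics/c1.png',np.hstack(out))
E
python3 fit.py
```

```text
top 0.58 668 300 327 257 285
lid [543.65370655  26.08158398] 49.0
tray [480. 326.   8.]
[[545.0, 446.0, 12.0], [568.0, 227.0, 12.0], [415.0, 206.0, 12.0], [393.0, 420.0, 12.0]]
scene 0.77 731 290 319 225 253
lid [548.21856689  25.15009308] 94.0
tray [480. 319.   8.]
[[388.0, 401.0, 12.0], [545.0, 514.0, 12.0], [568.0, 229.0, 12.0], [424.0, 150.0, 12.0]]
```

View pics/c1.png

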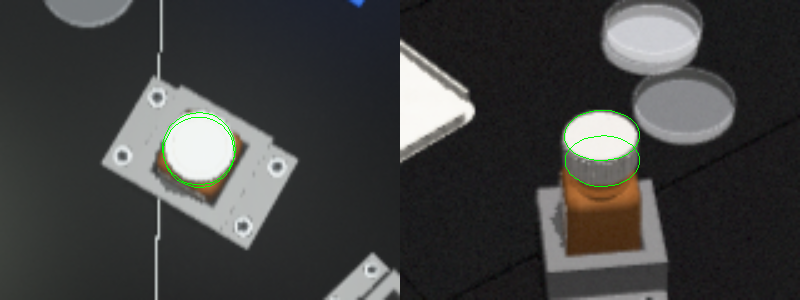

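The left crop shows the white lid at crop (198,147) on the amber jar in the larger grey block, and the right crop at (600,150). The fits agree: lid ≈ (546, 26), tray ≈ (480, 323). I'm setting out.

Emit:
drive_tool(
  series=[
    {"hand": 1,"travel": [-0.8,-0.57,0],"dr": [0,0,0.65]},
    {"hand": 1,"travel": [-0.8,-0.57,0],"dr": [0,0,0.65]},
    {"hand": 1,"travel": [-0.8,-0.57,0],"dr": [0,0,0.65]},
    {"hand": 1,"travel": [-0.8,-0.57,0],"dr": [0,0,0.65]},
    {"hand": 1,"travel": [-0.8,-0.57,0],"dr": [0,0,0.65]},
    {"hand": 1,"travel": [-0.8,-0.57,0],"dr": [0,0,0.65]},
    {"hand": 1,"travel": [-0.8,-0.57,0],"dr": [0,0,0.65]},
    {"hand": 1,"travel": [-0.8,-0.57,0],"dr": [0,0,0.65]},
    {"hand": 1,"travel": [-0.8,-0.57,0],"dr": [0,0,0.65]},
    {"hand": 1,"travel": [-0.8,-0.57,0],"dr": [0,0,0.65]},
  ],
  grip_force=100,
)

```text
time_s: 2.2
tcp_pos: [353.2, 370.2, 208.6]
tool_rot: [0.786, 0.619, 0.0, 0.0]
contact_force: [0.8, -0.6, -0.5]
grip_width: 1.002
grasp_force: 0.0
```

```bash
cat > go.py <<'E'
import sys
from h import *
from scipy.spatial.transform import Rotation as R
s=readout.observe()
def rep(s):
    r=R.from_quat(s['tool_rot']); m=r.as_matrix()
    print('t',round(s['time_s'],2),'tcp',s['tcp_pos'].round(1) if hasattr(s['tcp_pos'],'round') else s['tcp_pos'],'yaw',round(np.degrees(np.arctan2(m[1,0],m[0,0])),1),'zax',m[:,2].round(3),'q6',round(s['q'][5],3),'F',np.round(s['contact_force'],1),'M',np.round(s['ft_torque'],2),'w',round(s['grip_width'],3),'g',s['grasp_force'])
    return m
m=rep(s)
if len(sys.argv)>1:
    t=np.array(list(map(float,sys.argv[1:4])))
    print('travel',(m.T@(t-s['tcp_pos'])/200).round(3))
E
python3 go.py 546 26 180
```

```text
t 2.2 tcp [353.2 370.2 208.6] yaw 76.5 zax [ 0. -0. -1.] q6 0.91 F [ 0.8 -0.6 -0.5] M [ 0.03 -0.01  0.01] w 1.002 g 0.0
travel [-1.448  1.34   0.143]
```

Emit:
drive_tool(
  series=[
    {"hand": 1,"travel": [-0.72,0.67,0],"dr": [0,0,0.53]},
    {"hand": 1,"travel": [-0.72,0.67,0],"dr": [0,0,0.53]},
    {"hand": 1,"travel": [-0.72,0.67,0],"dr": [0,0,0.53]},
    {"hand": 1,"travel": [-0.72,0.67,0],"dr": [0,0,0.53]},
    {"hand": 1,"travel": [-0.72,0.67,0],"dr": [0,0,0.53]},
    {"hand": 1,"travel": [-0.72,0.67,0],"dr": [0,0,0.53]},
    {"hand": 1,"travel": [-0.72,0.67,0],"dr": [0,0,0.53]},
    {"hand": 1,"travel": [-0.72,0.67,0],"dr": [0,0,0.53]},
    {"hand": 1,"travel": [-0.72,0.67,0],"dr": [0,0,0.53]},
  ],
)

```text
time_s: 3.1
tcp_pos: [450.1, 198.9, 208.5]
tool_rot: [0.993, 0.114, 0.0, 0.0]
contact_force: [-0.4, 0.5, -0.0]
grip_width: 0.998
grasp_force: 0.0
```

```bash
python3 go.py 546 26 180
```

```text
t 3.1 tcp [450.1 198.9 208.5] yaw 13.1 zax [ 0. -0. -1.] q6 1.617 F [-0.4  0.5 -0. ] M [-0.01  0.05  0.01] w 0.998 g 0.0
travel [0.27  0.951 0.143]
```

Emit:
drive_tool(
  series=[
    {"hand": 1,"travel": [0.27,0.95,0],"dr": [0,0,0]},
    {"hand": 1,"travel": [0.27,0.95,0],"dr": [0,0,0]},
    {"hand": 1,"travel": [0.27,0.95,0],"dr": [0,0,0]},
    {"hand": 1,"travel": [0.27,0.95,0],"dr": [0,0,0]},
    {"hand": 1,"travel": [0.27,0.95,0],"dr": [0,0,0]},
    {"hand": 1,"travel": [0.27,0.95,0.14],"dr": [0,0,0]},
    {"hand": 1,"travel": [0.27,0.95,0.14],"dr": [0,0,0]},
  ],
)

```text
time_s: 3.8
tcp_pos: [542.7, 26.1, 177.8]
tool_rot: [0.993, 0.114, -0.003, -0.001]
contact_force: [0.1, 0.1, -0.0]
grip_width: 1.0
grasp_force: 0.0
```

```bash
python3 go.py 546 26 100; python3 - <<'E'
from h import *
o=[]
for c,(x,y) in [('top',(314,262)),('scene',(305,230))]:
    im=get_image(c); o.append(cv2.resize(im[y-75:y+75,x-100:x+100],(400,300)))
cv2.imwrite('pics/c2.png',np.hstack(o)[:,:,::-1])
E
```

```text
t 3.8 tcp [542.7  26.1 177.8] yaw 13.1 zax [-0.006  0.001 -1.   ] q6 1.263 F [ 0.1  0.1 -0. ] M [ 0.03 -0.01 -0.02] w 1.0 g 0.0
travel [0.018 0.005 0.389]
```

View pics/c2.png

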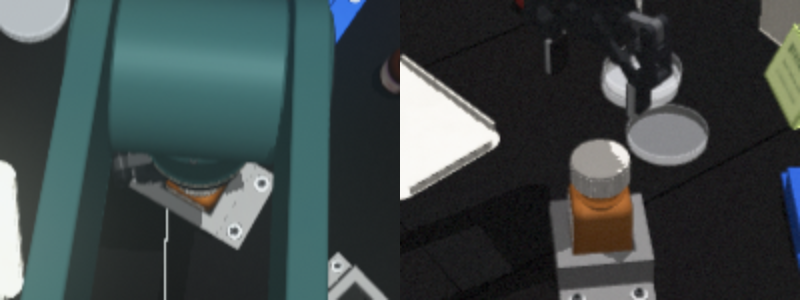

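The gripper straddles the lid in the scene view, with fingertips at crop (548,70) and (632,112) and the lid at (600,165). Next I descend.

Emit:
drive_tool(
  series=[
    {"hand": 1,"travel": [0.01,0,0.1],"dr": [0,0,0]},
    {"hand": 1,"travel": [0.01,0,0.2],"dr": [0,0,0]},
    {"hand": 1,"travel": [0.01,0,0.3],"dr": [0,0,0]},
    {"hand": 1,"travel": [0.01,0,0.38],"dr": [0,0,0]},
    {"hand": 1,"travel": [0.01,0,0.38],"dr": [0,0,0]},
    {"hand": 1,"travel": [0.01,0,0.38],"dr": [0,0,0]},
  ],
)

```text
time_s: 4.5
tcp_pos: [547.8, 26.9, 105.5]
tool_rot: [0.994, 0.114, 0.0, 0.0]
contact_force: [-0.3, -0.5, -0.0]
grip_width: 0.997
grasp_force: 0.0
```

```bash
python3 go.py 546 26 100; python3 - <<'E'
from h import *
x,y=305,240
im=get_image('scene'); cv2.imwrite('pics/c3.png',cv2.resize(im[y-60:y+60,x-80:x+80],(640,480))[:,:,::-1])
E
```

```text
t 4.5 tcp [547.8  26.9 105.5] yaw 13.1 zax [ 0.001 -0.    -1.   ] q6 1.266 F [-0.3 -0.5 -0. ] M [-0.01  0.05  0.03] w 0.997 g 0.0
travel [-0.01   0.003  0.027]
```

View pics/c3.png

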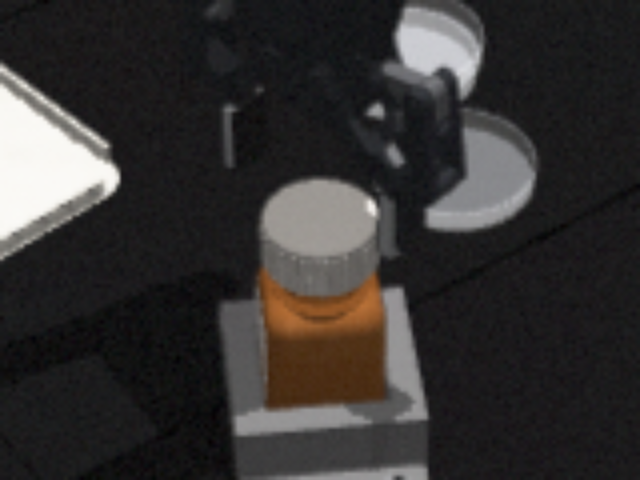

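```bash
python3 - <<'E'
from h import *
s=readout.observe();a=np.radians(13.1);p=s['tcp_pos'];y=np.array([np.sin(a),-np.cos(a),0]);x=np.array([np.cos(a),np.sin(a),0])
def c(q): u,v=proj('scene',q); return round((u-225)*4),round((v-180)*4)
for h in(0,13):
  for sg in(-1,1):
    for w in (-11,11): print(h,sg,w,c(p+y*sg*43+x*w+[0,0,h]))
print('lidtop',c([548,26,133]),'lidbase',c([548,26,107]))
E
```

```text
0 -1 -11 (236, 227)
0 -1 11 (267, 204)
0 1 -11 (375, 308)
0 1 11 (405, 283)
13 -1 -11 (236, 207)
13 -1 11 (266, 184)
13 1 -11 (375, 288)
13 1 11 (406, 263)
lidtop (320, 213) lidbase (320, 254)
```

```bash
python3 - <<'E'
from h import *
im=get_image('scene');s=readout.observe();a=np.radians(13.1);p=s['tcp_pos'];y=np.array([np.sin(a),-np.cos(a),0]);x=np.array([np.cos(a),np.sin(a),0])
x0,y0=260,185
g=(255*(im[y0:y0+90,x0:x0+100]/255.)**.4).astype(np.uint8)
g=cv2.resize(g,None,fx=6.5,fy=6.5,interpolation=2)
def c(q): u,v=proj('scene',q); return int((u-x0+.5)*6.5),int((v-y0+.5)*6.5)
for h,col in((0,(255,0,0)),(13,(0,255,0)),(30,(0,0,255))):
  for sg in(-1,1):
    cv2.polylines(g,[np.array([c(p+y*sg*b+x*w+[0,0,h]) for b,w in((43,-11),(43,11),(57,11),(57,-11))])],True,col)
cv2.imwrite('pics/c4.png',g[:,:,::-1])
E
```

```text
(no output)
```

View pics/c4.png

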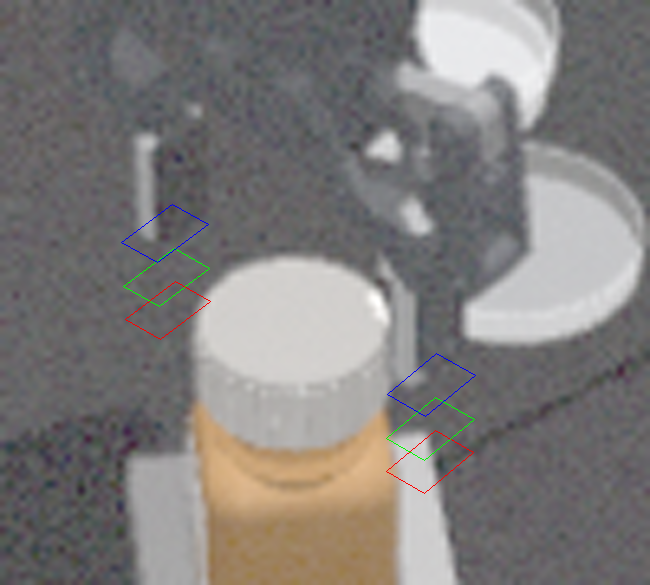

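```bash
python3 - <<'E'
from h import *
im=get_image('top');s=readout.observe();a=np.radians(13.1);p=s['tcp_pos'];print(p);y=np.array([np.sin(a),-np.cos(a),0]);x=np.array([np.cos(a),np.sin(a),0])
x0,y0=260,220
g=(255*(im[y0:y0+90,x0:x0+100]/255.)**.4).astype(np.uint8)
g=cv2.resize(g,None,fx=6.5,fy=6.5,interpolation=2)
def c(q): u,v=proj('top',q); return int((u-x0+.5)*6.5),int((v-y0+.5)*6.5)
for h,col in((0,(255,0,0)),(30,(0,0,255))):
  for sg in(-1,1):
    cv2.polylines(g,[np.array([c(p+y*sg*b+x*w+[0,0,h]) for b,w in((43,-11),(43,11),(57,11),(57,-11))])],True,col)
cv2.polylines(g,[np.array([c(q) for q in circle([546.5,26,133],28)])],True,(0,255,0))
cv2.imwrite('pics/c5.png',g[:,:,::-1])
E
```

```text
[548.39957506  26.57686647 105.91913407]
```

View pics/c5.png

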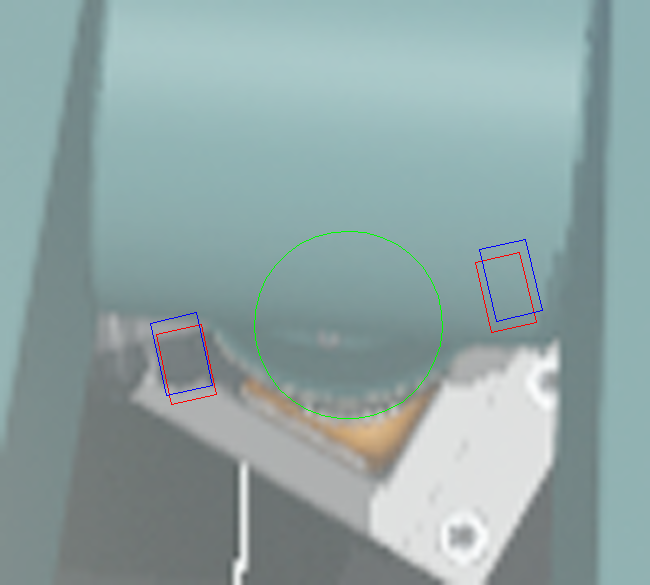

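The top view shows the fingers around the lid at (185,360) and laterally in place. The scene view suggests the open tips stand 13–30 mm back. A TCP height of about 93 suits both readings.

Emit:
drive_tool(
  series=[
    {"hand": 1,"travel": [-0.005,0,0.03],"dr": [0,0,0]},
    {"hand": 1,"travel": [-0.005,0,0.063],"dr": [0,0,0]},
    {"hand": 1,"travel": [-0.005,0,0.063],"dr": [0,0,0]},
    {"hand": 0.7,"travel": [-0.005,0,0.063],"dr": [0,0,0]},
    {"hand": 0.5,"travel": [-0.005,0,0.063],"dr": [0,0,0]},
    {"hand": 0.5,"travel": [-0.005,0,0.063],"dr": [0,0,0]},
    {"hand": 0.5,"travel": [-0.005,0,0.063],"dr": [0,0,0]},
    {"hand": 0.5,"travel": [-0.005,0,0.063],"dr": [0,0,0]},
  ],
  grip_force=30,
)

```text
time_s: 5.45
tcp_pos: [546.4, 26.1, 92.3]
tool_rot: [0.994, 0.113, 0.0, 0.0]
contact_force: [-2.0, -0.2, 4.5]
grip_width: 0.651
grasp_force: 31.5
```

```bash
python3 go.py; python3 - <<'E'
from h import *
im=get_image('scene')
x0,y0=260,185
g=(255*(im[y0:y0+90,x0:x0+100]/255.)**.4).astype(np.uint8)
cv2.imwrite('pics/c6.png',cv2.resize(g,None,fx=6.5,fy=6.5,interpolation=2)[:,:,::-1])
E
```

```text
t 5.45 tcp [546.4  26.1  92.3] yaw 13.0 zax [ 0. -0. -1.] q6 1.266 F [-2.  -0.2  4.5] M [-0.06  0.23  0.14] w 0.651 g 31.486477805301547
```

View pics/c6.png

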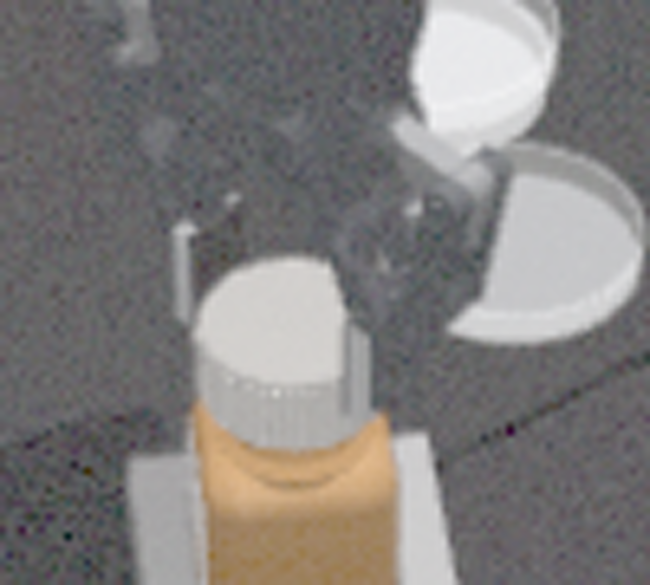

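The picture shows the pads on the lid's flanks, with the right pad at (357,370) and its end at (355,410) just above the lid's lower edge. The width of 55 mm matches the lid. I tighten the grip and start cracking.

Emit:
drive_tool(
  series=[
    {"hand": 0.4,"travel": [0,0,0],"dr": [0,0,0]},
    {"hand": 0.4,"travel": [0,0,0],"dr": [0,0,0]},
    {"hand": 0.4,"travel": [0,0,0],"dr": [0,0,0]},
    {"hand": 0.4,"travel": [0,0,0.001],"dr": [0,0,-0.03]},
    {"hand": 0.4,"travel": [0,0,0.002],"dr": [0,0,-0.06]},
    {"hand": 0.4,"travel": [0,0,0.004],"dr": [0,0,-0.09]},
    {"hand": 0.4,"travel": [0,0,0.005],"dr": [0,0,-0.12]},
    {"hand": 0.4,"travel": [0,0,0.005],"dr": [0,0,-0.12]},
  ],
  grip_force=115,
)

```text
time_s: 6.3
tcp_pos: [546.7, 26.3, 92.3]
tool_rot: [0.972, 0.236, 0.001, -0.0]
contact_force: [-2.9, -0.3, 12.0]
grip_width: 0.619
grasp_force: 118.1
```

```bash
python3 go.py
```

```text
t 6.3 tcp [546.7  26.3  92.3] yaw 27.3 zax [ 0.001  0.001 -1.   ] q6 1.015 F [-2.9 -0.3 12. ] M [ 0.25  0.56 -0.46] w 0.619 g 118.09272892845911
```

Emit:
drive_tool(
  series=[
    {"hand": 0.4,"travel": [0,0,0],"dr": [0,0,-0.03]},
    {"hand": 0.4,"travel": [0,0,0],"dr": [0,0,-0.06]},
    {"hand": 0.4,"travel": [0,0,0],"dr": [0,0,-0.09]},
    {"hand": 0.4,"travel": [0,0,0],"dr": [0,0,-0.09]},
  ],
)

```text
time_s: 6.7
tcp_pos: [546.9, 26.5, 92.4]
tool_rot: [0.945, 0.327, 0.001, -0.0]
contact_force: [-3.0, 2.1, 13.3]
grip_width: 0.623
grasp_force: 118.6
```

```bash
python3 go.py
```

```text
t 6.7 tcp [546.9  26.5  92.4] yaw 38.2 zax [ 0.002  0.001 -1.   ] q6 0.825 F [-3.   2.1 13.3] M [0.36 0.47 0.25] w 0.623 g 118.60357373098059
```

Emit:
drive_tool(
  series=[
    {"hand": 0.4,"travel": [0,0,-0.001],"dr": [0,0,-0.04]},
    {"hand": 0.4,"travel": [0,0,-0.003],"dr": [0,0,-0.08]},
    {"hand": 0.4,"travel": [0,0,-0.005],"dr": [0,0,-0.12]},
    {"hand": 0.4,"travel": [0,0,-0.005],"dr": [0,0,-0.12]},
  ],
)

```text
time_s: 7.1
tcp_pos: [547.3, 26.6, 93.8]
tool_rot: [0.896, 0.444, 0.001, 0.0]
contact_force: [-3.8, 2.6, 17.0]
grip_width: 0.622
grasp_force: 119.1
```

```bash
python3 go.py
```

```text
t 7.1 tcp [547.3  26.6  93.8] yaw 52.7 zax [ 0.002  0.001 -1.   ] q6 0.573 F [-3.8  2.6 17. ] M [0.33 0.63 0.29] w 0.622 g 119.079598098715
```

Emit:
drive_tool(
  series=[
    {"hand": 0.4,"travel": [0,0,-0.005],"dr": [0,0,-0.04]},
    {"hand": 0.4,"travel": [0,0,-0.01],"dr": [0,0,-0.08]},
    {"hand": 0.4,"travel": [0,0,-0.014],"dr": [0,0,-0.12]},
    {"hand": 0.4,"travel": [0,0,-0.014],"dr": [0,0,-0.12]},
  ],
)

```text
time_s: 7.5
tcp_pos: [546.9, 26.4, 95.2]
tool_rot: [0.834, 0.552, 0.001, 0.0]
contact_force: [-1.1, 0.1, 4.8]
grip_width: 0.619
grasp_force: 119.6
```

```bash
python3 go.py
```

```text
t 7.5 tcp [546.9  26.4  95.2] yaw 67.0 zax [ 0.001  0.    -1.   ] q6 0.323 F [-1.1  0.1  4.8] M [0.18 0.08 0.2 ] w 0.619 g 119.6141243029615
```

Emit:
drive_tool(
  series=[
    {"hand": 0.4,"travel": [0,0,-0.002],"dr": [0,0,-0.04]},
    {"hand": 0.4,"travel": [0,0,-0.004],"dr": [0,0,-0.08]},
    {"hand": 0.4,"travel": [0,0,-0.006],"dr": [0,0,-0.12]},
    {"hand": 0.4,"travel": [0,0,-0.009],"dr": [0,0,-0.16]},
    {"hand": 0.4,"travel": [0,0,-0.012],"dr": [0,0,-0.2]},
    {"hand": 0.4,"travel": [0,0,-0.012],"dr": [0,0,-0.2]},
  ],
)

```text
time_s: 8.1
tcp_pos: [546.5, 26.0, 96.8]
tool_rot: [0.702, 0.713, -0.0, 0.0]
contact_force: [1.5, -0.7, -1.2]
grip_width: 0.617
grasp_force: 120.2
```

```bash
python3 go.py
```

```text
t 8.1 tcp [546.5  26.   96.8] yaw 90.9 zax [ 0. -0. -1.] q6 -0.094 F [ 1.5 -0.7 -1.2] M [-0.07 -0.18  0.01] w 0.617 g 120.15232217629091
```

Emit:
drive_tool(
  series=[
    {"hand": 0.4,"travel": [0,0,-0.001],"dr": [0,0,-0.04]},
    {"hand": 0.4,"travel": [0,0,-0.003],"dr": [0,0,-0.08]},
    {"hand": 0.4,"travel": [0,0,-0.005],"dr": [0,0,-0.12]},
    {"hand": 0.4,"travel": [0,0,-0.007],"dr": [0,0,-0.16]},
    {"hand": 0.4,"travel": [0,0,-0.009],"dr": [0,0,-0.2]},
    {"hand": 0.4,"travel": [0,0,-0.009],"dr": [0,0,-0.2]},
  ],
)

```text
time_s: 8.7
tcp_pos: [546.7, 26.1, 98.8]
tool_rot: [0.539, 0.843, 0.0, 0.0]
contact_force: [1.6, 0.6, -0.0]
grip_width: 0.619
grasp_force: 120.2
```

```bash
python3 go.py
```

```text
t 8.7 tcp [546.7  26.1  98.8] yaw 114.8 zax [ 0.001 -0.    -1.   ] q6 -0.512 F [ 1.6  0.6 -0. ] M [-0.04 -0.26  0.02] w 0.619 g 120.21191756000917
```

Angle 102°, and the force stays near zero. I continue to about 126°.

Emit:
drive_tool(
  series=[
    {"hand": 0.4,"travel": [0,0,-0.002],"dr": [0,0,-0.04]},
    {"hand": 0.4,"travel": [0,0,-0.004],"dr": [0,0,-0.08]},
    {"hand": 0.4,"travel": [0,0,-0.006],"dr": [0,0,-0.12]},
    {"hand": 0.4,"travel": [0,0,-0.008],"dr": [0,0,-0.16]},
    {"hand": 0.4,"travel": [0,0,-0.01],"dr": [0,0,-0.2]},
    {"hand": 0.4,"travel": [0,0,-0.01],"dr": [0,0,-0.2]},
  ],
)

```text
time_s: 9.3
tcp_pos: [546.7, 26.1, 100.8]
tool_rot: [0.352, 0.936, -0.0, 0.0]
contact_force: [1.9, -0.0, -1.1]
grip_width: 0.618
grasp_force: 120.2
```

```bash
python3 go.py
```

```text
t 9.3 tcp [546.7  26.1 100.8] yaw 138.8 zax [ 0.001 -0.    -1.   ] q6 -0.93 F [ 1.9 -0.  -1.1] M [-0.16 -0.27 -0.01] w 0.618 g 120.20173630326099
```

Emit:
drive_tool(
  series=[
    {"hand": 0.4,"travel": [0,0,-0.002],"dr": [0,0,-0.04]},
    {"hand": 0.4,"travel": [0,0,-0.004],"dr": [0,0,-0.08]},
    {"hand": 0.4,"travel": [0,0,-0.006],"dr": [0,0,-0.12]},
    {"hand": 0.4,"travel": [0,0,-0.008],"dr": [0,0,-0.16]},
    {"hand": 0.4,"travel": [0,0,-0.008],"dr": [0,0,-0.2]},
    {"hand": 0.4,"travel": [0,0,-0.008],"dr": [0,0,-0.24]},
    {"hand": 0.4,"travel": [0,0,-0.008],"dr": [0,0,-0.28]},
    {"hand": 0.4,"travel": [0,0,-0.008],"dr": [0,0,-0.28]},
  ],
)

```text
time_s: 10.1
tcp_pos: [546.7, 26.2, 102.4]
tool_rot: [0.067, 0.998, 0.0, 0.0]
contact_force: [2.2, -0.6, -1.4]
grip_width: 0.618
grasp_force: 120.2
```

```bash
python3 go.py
```

```text
t 10.1 tcp [546.7  26.2 102.4] yaw 172.3 zax [ 0.001 -0.    -1.   ] q6 -1.516 F [ 2.2 -0.6 -1.4] M [-0.01 -0.36  0.03] w 0.618 g 120.22267904543696
```

Turned 159°. Now a slow test lift, watching whether the jar's 9 N shows up.

Emit:
drive_tool(
  series=[
    {"hand": 0.4,"travel": [0,0,-0.005],"dr": [0,0,0]},
    {"hand": 0.4,"travel": [0,0,-0.01],"dr": [0,0,0]},
    {"hand": 0.4,"travel": [0,0,-0.015],"dr": [0,0,0]},
    {"hand": 0.4,"travel": [0,0,-0.015],"dr": [0,0,0]},
  ],
)

```text
time_s: 10.5
tcp_pos: [546.4, 26.2, 105.6]
tool_rot: [0.065, 0.998, -0.0, 0.0]
contact_force: [2.0, -0.6, -1.7]
grip_width: 0.619
grasp_force: 120.4
```

```bash
python3 go.py
```

```text
t 10.5 tcp [546.4  26.2 105.6] yaw 172.5 zax [ 0. -0. -1.] q6 -1.518 F [ 2.  -0.6 -1.7] M [-0.01 -0.22  0.  ] w 0.619 g 120.41262761726102
```

Emit:
drive_tool(
  series=[
    {"hand": 0.4,"travel": [0,0,-0.03],"dr": [0,0,0]},
    {"hand": 0.4,"travel": [0,0,-0.08],"dr": [0,0,0]},
    {"hand": 0.4,"travel": [0,0,-0.15],"dr": [0,0,0]},
    {"hand": 0.4,"travel": [0,0,-0.22],"dr": [0,0,0]},
    {"hand": 0.4,"travel": [0,0,-0.3],"dr": [0,0,0]},
    {"hand": 0.4,"travel": [0,0,-0.37],"dr": [0,0,0]},
    {"hand": 0.4,"travel": [0,0,-0.37],"dr": [0,0,0]},
  ],
)

```text
time_s: 11.2
tcp_pos: [547.6, 26.1, 182.2]
tool_rot: [0.065, 0.998, -0.0, 0.002]
contact_force: [-0.5, -0.3, -1.2]
grip_width: 0.621
grasp_force: 120.6
```

```bash
python3 go.py 480 323 180;  python3 - <<'E'
from h import *
im=get_image('scene')
x0,y0=225,130
g=im[y0:y0+180,x0:x0+160]
cv2.imwrite('pics/c7.png',cv2.resize(g,None,fx=3.3,fy=3.3,interpolation=2)[:,:,::-1])
E
```

```text
t 11.2 tcp [547.6  26.1 182.2] yaw 172.6 zax [ 0.004 -0.    -1.   ] q6 -1.519 F [-0.5 -0.3 -1.2] M [-0.01 -0.07  0.  ] w 0.621 g 120.56088151832228
travel [0.527 1.428 0.009]
```

View pics/c7.png

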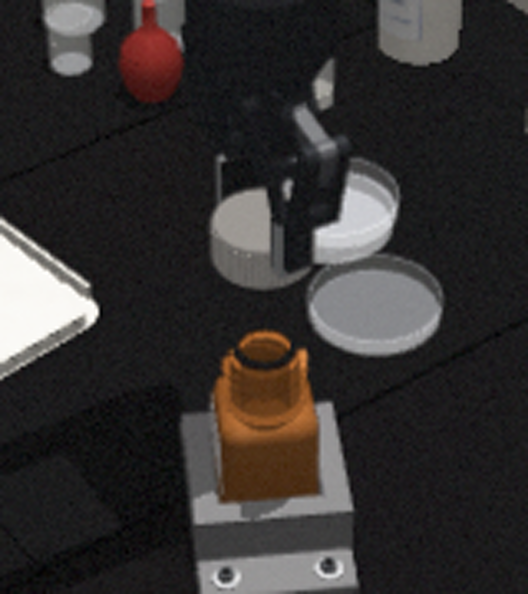

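The lid is off and held at (265,235). The open jar stands upright in the block at (267,430). On to the tray.

Emit:
drive_tool(
  series=[
    {"hand": 0.4,"travel": [0.05,0.14,0],"dr": [0,0,0]},
    {"hand": 0.4,"travel": [0.1,0.28,0],"dr": [0,0,0]},
    {"hand": 0.4,"travel": [0.15,0.42,0],"dr": [0,0,0]},
    {"hand": 0.4,"travel": [0.2,0.56,0],"dr": [0,0,0]},
    {"hand": 0.4,"travel": [0.26,0.71,0],"dr": [0,0,0]},
  ],
)

```text
time_s: 11.75
tcp_pos: [512.1, 174.5, 178.7]
tool_rot: [0.065, 0.998, -0.0, -0.001]
contact_force: [-0.3, 0.7, -1.4]
grip_width: 0.616
grasp_force: 120.6
```

Emit:
drive_tool(
  series=[
    {"hand": 0.4,"travel": [0.05,0.14,0],"dr": [0,0,0]},
    {"hand": 0.4,"travel": [0.1,0.28,0],"dr": [0,0,0]},
    {"hand": 0.4,"travel": [0.15,0.42,0],"dr": [0,0,0]},
    {"hand": 0.4,"travel": [0.21,0.57,0],"dr": [0,0,0]},
    {"hand": 0.4,"travel": [0.26,0.71,0],"dr": [0,0,0]},
    {"hand": 0.4,"travel": [0.26,0.71,0],"dr": [0,0,0]},
    {"hand": 0.4,"travel": [0.26,0.71,0],"dr": [0,0,0]},
  ],
)

```text
time_s: 12.45
tcp_pos: [479.0, 321.2, 178.6]
tool_rot: [0.064, 0.998, -0.001, -0.001]
contact_force: [1.1, -0.5, -1.7]
grip_width: 0.619
grasp_force: 120.7
```

```bash
python3 go.py 480 323 20; python3 - <<'E'
from h import *
a=np.radians(13.1);p=np.array([546.4,26.1,0]);y=np.array([np.sin(a),-np.cos(a),0]);x=np.array([np.cos(a),np.sin(a),0])
print('pad end seen 314.6 248')
for z in (92,100,108,116): print(z,np.round(proj('scene',p+y*28-x*11+[0,0,z]),1))
E
```

```text
t 12.45 tcp [479.  321.2 178.6] yaw 172.7 zax [-0.002 -0.001 -1.   ] q6 -0.971 F [ 1.1 -0.5 -1.7] M [0.03 0.   0.01] w 0.619 g 120.68503669841448
travel [-0.005  0.011  0.793]
pad end seen 314.6 248
92 [312.  259.4]
100 [312.  256.4]
108 [312.  253.3]
116 [312.  250.1]
```

Emit:
drive_tool(
  series=[
    {"hand": 0.4,"travel": [0,0,0.12],"dr": [0,0,0]},
    {"hand": 0.4,"travel": [0,0,0.26],"dr": [0,0,0]},
    {"hand": 0.4,"travel": [0,0,0.4],"dr": [0,0,0]},
    {"hand": 0.4,"travel": [0,0,0.54],"dr": [0,0,0]},
    {"hand": 0.4,"travel": [0,0,0.66],"dr": [0,0,0]},
    {"hand": 0.4,"travel": [0,0,0.74],"dr": [0,0,0]},
    {"hand": 0.4,"travel": [0,0,0.79],"dr": [0,0,0]},
    {"hand": 0.4,"travel": [0,0,0.8],"dr": [0,0,0]},
    {"hand": 0.4,"travel": [0,0,0.8],"dr": [0,0,0]},
  ],
)

```text
time_s: 13.35
tcp_pos: [480.1, 320.8, 19.6]
tool_rot: [0.065, 0.998, -0.0, -0.0]
contact_force: [-0.1, 1.3, -0.2]
grip_width: 0.617
grasp_force: 120.7
```

```bash
python3 go.py; python3 - <<'E'
from h import *
im=get_image('scene')
u,v=map(int,proj('scene',[480,323,20])); print(u,v)
g=im[v-60:v+60,u-80:u+80]
cv2.imwrite('pics/c8.png',cv2.resize((255*(g/255.)**.6).astype(np.uint8),None,fx=4,fy=4,interpolation=2)[:,:,::-1])
E
```

```text
t 13.35 tcp [480.1 320.8  19.6] yaw 172.5 zax [-0. -0. -1.] q6 -0.971 F [-0.1  1.3 -0.2] M [-0.02  0.06  0.01] w 0.617 g 120.6952366522637
200 211
```

View pics/c8.png

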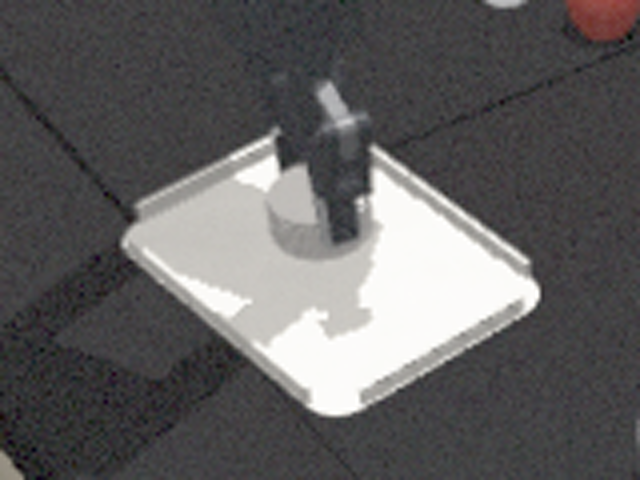

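The lid at (318,215) hangs level above the tray. I lower it gently.

Emit:
drive_tool(
  series=[
    {"hand": 0.4,"travel": [0,0,0.02],"dr": [0,0,0]},
    {"hand": 0.4,"travel": [0,0,0.04],"dr": [0,0,0]},
    {"hand": 0.4,"travel": [0,0,0.06],"dr": [0,0,0]},
    {"hand": 0.4,"travel": [0,0,0.08],"dr": [0,0,0]},
    {"hand": 0.4,"travel": [0,0,0.1],"dr": [0,0,0]},
    {"hand": 0.4,"travel": [0,0,0.115],"dr": [0,0,0]},
    {"hand": 0.4,"travel": [0,0,0.115],"dr": [0,0,0]},
    {"hand": 0.4,"travel": [0,0,0.115],"dr": [0,0,0]},
  ],
)

```text
time_s: 14.2
tcp_pos: [479.8, 321.2, -3.6]
tool_rot: [0.065, 0.998, -0.0, -0.0]
contact_force: [0.2, -0.3, -1.5]
grip_width: 0.617
grasp_force: 120.7
```

Emit:
drive_tool(
  series=[
    {"hand": 0.4,"travel": [0,0,0.004],"dr": [0,0,0]},
    {"hand": 0.4,"travel": [0,0,0.008],"dr": [0,0,0]},
    {"hand": 0.4,"travel": [0,0,0.012],"dr": [0,0,0]},
    {"hand": 0.4,"travel": [0,0,0.015],"dr": [0,0,0]},
    {"hand": 0.4,"travel": [0,0,0.015],"dr": [0,0,0]},
    {"hand": 0.4,"travel": [0,0,0.015],"dr": [0,0,0]},
  ],
)

```text
time_s: 14.8
tcp_pos: [479.9, 321.2, -6.5]
tool_rot: [0.065, 0.998, -0.0, -0.0]
contact_force: [-0.4, -0.1, -1.5]
grip_width: 0.615
grasp_force: 120.7
```

Emit:
drive_tool(
  series=[
    {"hand": 0.4,"travel": [0,0,0.005],"dr": [0,0,0]},
    {"hand": 0.4,"travel": [0,0,0.01],"dr": [0,0,0]},
    {"hand": 0.4,"travel": [0,0,0.015],"dr": [0,0,0]},
    {"hand": 0.4,"travel": [0,0,0.015],"dr": [0,0,0]},
    {"hand": 0.4,"travel": [0,0,0.015],"dr": [0,0,0]},
  ],
)

```text
time_s: 15.3
tcp_pos: [479.8, 321.2, -9.6]
tool_rot: [0.065, 0.998, -0.0, -0.0]
contact_force: [-0.8, -1.3, -1.5]
grip_width: 0.615
grasp_force: 120.7
```

Emit:
drive_tool(
  series=[
    {"hand": 0.4,"travel": [0,0,0.003],"dr": [0,0,0]},
    {"hand": 0.4,"travel": [0,0,0.006],"dr": [0,0,0]},
    {"hand": 0.4,"travel": [0,0,0.006],"dr": [0,0,0]},
    {"hand": 0.4,"travel": [0,0,0.006],"dr": [0,0,0]},
  ],
)

```text
time_s: 15.7
tcp_pos: [479.9, 321.2, -10.7]
tool_rot: [0.065, 0.998, -0.0, -0.0]
contact_force: [0.6, -0.1, -0.9]
grip_width: 0.619
grasp_force: 120.7
```

Emit:
drive_tool(
  series=[
    {"hand": 0.4,"travel": [0,0,0.003],"dr": [0,0,0]},
    {"hand": 0.4,"travel": [0,0,0.006],"dr": [0,0,0]},
    {"hand": 0.4,"travel": [0,0,0.006],"dr": [0,0,0]},
    {"hand": 0.4,"travel": [0,0,0.006],"dr": [0,0,0]},
  ],
)

```text
time_s: 16.1
tcp_pos: [480.0, 321.3, -11.5]
tool_rot: [0.065, 0.998, 0.0, 0.0]
contact_force: [-0.9, -0.2, 6.2]
grip_width: 0.611
grasp_force: 121.5
```

Contact came at −11.5, exactly as predicted for the lid's edge on the tray floor. I release and rise.

Emit:
drive_tool(
  series=[
    {"hand": 0.63,"travel": [0,0,0],"dr": [0,0,0]},
    {"hand": 0.68,"travel": [0,0,0],"dr": [0,0,0]},
    {"hand": 0.75,"travel": [0,0,0],"dr": [0,0,0]},
    {"hand": 1,"travel": [0,0,0],"dr": [0,0,0]},
    {"hand": 1,"travel": [0,0,0],"dr": [0,0,0]},
    {"hand": 1,"travel": [0,0,0],"dr": [0,0,0]},
    {"hand": 1,"travel": [0,0,0],"dr": [0,0,0]},
  ],
  grip_force=20,
)

```text
time_s: 16.8
tcp_pos: [479.9, 321.2, -11.9]
tool_rot: [0.065, 0.998, -0.0, 0.0]
contact_force: [-0.4, 0.4, 0.4]
grip_width: 0.999
grasp_force: 0.0
```

Emit:
drive_tool(
  series=[
    {"hand": 1,"travel": [0,0,-0.03],"dr": [0,0,0]},
    {"hand": 1,"travel": [0,0,-0.1],"dr": [0,0,0]},
    {"hand": 1,"travel": [0,0,-0.2],"dr": [0,0,0]},
    {"hand": 1,"travel": [0,0,-0.35],"dr": [0,0,0]},
    {"hand": 1,"travel": [0,0,-0.5],"dr": [0,0,0]},
    {"hand": 1,"travel": [0,0,-0.65],"dr": [0,0,0]},
    {"hand": 1,"travel": [0,0,-0.8],"dr": [0,0,0]},
    {"hand": 1,"travel": [0,0,-0.8],"dr": [0,0,0]},
  ],
)

```text
time_s: 17.6
tcp_pos: [483.0, 322.9, 153.8]
tool_rot: [0.065, 0.998, 0.002, 0.004]
contact_force: [0.7, -0.1, -0.4]
grip_width: 0.998
grasp_force: 0.0
```

```bash
python3 go.py; python3 - <<'E'
from h import *
im=get_image('scene')
cv2.imwrite('pics/c9.png',cv2.resize(im[120:330,120:400],(800,600))[:,:,::-1])
E
```

```text
t 17.6 tcp [483.  322.9 153.8] yaw 172.6 zax [ 0.008  0.004 -1.   ] q6 -0.971 F [ 0.7 -0.1 -0.4] M [-0.01 -0.1  -0.04] w 0.998 g 0.0
```

View pics/c9.png

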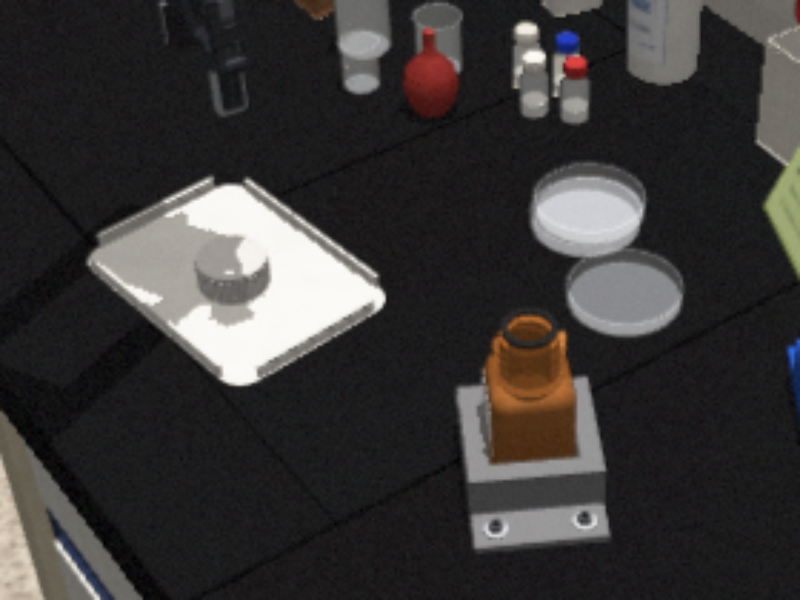

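The lid lies flat on the tray at (232,268). The open jar stands seated in the block at (530,390), and the gripper is clear. I'm handing in the job.

```bash
python3 -c "
from bench import arm; print(arm.finish_job())"
```

```text
the job is handed in; nothing more can be done
None
```

The lid was cracked loose anticlockwise, spun off and laid flat on the white tray; the open jar is still seated in the larger grey block, and the job was handed in at about 17.6 s.

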